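# Park the short guitar slide at the top of its gutter

## Robot

A 6-joint arm with a two-finger parallel gripper is mounted at the origin on the work surface. World frame = base frame: x ahead of the robot, y to its left, z up, the work surface at z = 0. Lengths are in m, angles in rad, forces in N, time in s.
With the tool pointing down it reaches from about 0.425 to 1.125 m from the base axis. Payload 14.9 kg.
Tool frame: the origin (TCP) lies between the finger pads; the fingertips stand 14 mm ahead of it and the grasp point (between the pads) lies 5 mm behind it; z points along the fingers, y is the direction in which the jaws open and shut (so a half turn about z gives the same grasp; the last joint's range is limited). The gripper opens to 91 mm and grips with 3 to 60 N. Pads are 32 mm wide; open, the fingers measure 118 mm over their backs; the gripper's body (76 mm by 178 mm) begins 60 mm behind the grasp point.
Start: joints at [-1.316, 0.379, 1.734, -0, 1.028, -0.033], TCP at [0.199, -0.671, 0.201] pointing down, gripper open.
Joint ranges: [-2.77, 2.77], [-0.74, 2.19], [0, 2.66], [-1.06, 4.2], [0.31, 2.87], [-3.08, 3.08]. Speed limits (rad/s): [1.89, 1.89, 2.39, 3.14, 3.14, 3.14].

## Interface

Orientations are given as [roll, pitch, yaw] about the fixed x, y, z axes, in that order (R = Rz(yaw) Ry(pitch) Rx(roll)).
In Python, from cell import env, grip, planner, camera, camera_model, order, models, sensors gives the robot as it stands. The module is installed in compiled form; this text tells all that it offers. Calls block until the motion is done:
- env.movep(position, orientation): joint-space move of the TCP to a pose.
- env.move_l(position, rate=0.15, orientation=None): straight line of the TCP; orientation=None keeps the orientation; rate is the mean speed in m/s.
- env.movej(angles): joint-space move.
- grip(opening, f_grip=None): opening from 0.0 (shut) to 1.0 (fully open); f_grip is the grip in N (None keeps the last); returns when the fingers have stopped.
- env.wait(seconds).
- planner.solve_ik(position, orientation): joint angles nearest the present ones, or None.
- camera(name): name is "scene" or "side" or "wrist"; returns the picture (400x640x3 uint8, red, green, blue); there is no depth.
- camera_model(name): a dict with "fx", "fy", "cx", "cy" (pixels), "xyz" and "attitude" of the camera in the world. Camera axes: x right, y up, looking along -z (the intrinsics and any distortion apply to the point x, -y, -z); pixel columns grow to the right and rows downward; lengths in m; the calibration is good to about 2 mm. The wrist camera is an equidistant fisheye: a pixel r from the principal point sees the ray r / f radians off the axis. A picture is of the moment at which its call begins: read the wrist's pose just before it. camera_model takes no time and is no camera call; for the wrist camera it gives the pose at the moment of the call.
A pose or a line that the arm cannot do raises env.IKError and nothing moves.
- order.close_job(): hands the job in, once; it reports no verdict.
Trained networks look in the newest picture that a camera, given by its name, has taken for a name from the list of things; names that differ only in an ending like _2 or _b are one class to them, and where a whole thing is asked for, a point or a joint stands for the part that bears it (a point fixed in the world has none). Each returns a list of dicts, best first, with "conf" (0 to 1); they miss things now and then, are a little off and sometimes report something else, mostly with a low value. They report only what shows in the picture. A call takes as long as a camera call. They do not tell look-alikes from the thing itself.
- models.find_in(camera, thing): "location" ([x, y, z] in m, in the coordinates of the camera as it stood for that picture, good to about 4 mm: the middle of the surface that is visible of it).
- models.spot_point(camera, thing): "location" ([x, y, z] in m, in the coordinates of the camera as it stood for that picture, good to about 4 mm: a listed point, or the origin of a listed thing).
Readings, each from a call of its own:
- sensors.current_clock(): time.
- sensors.current_q(): joint angles.
- sensors.current_dq(): joint speeds.
- sensors.current_effort(): joint torques, N m.
- sensors.current_ee_pos(): TCP position.
- sensors.current_tcp_rot(): TCP orientation.
- sensors.current_force(): force on the tool from outside, world axes, zero at the start.
- sensors.current_torque(): the same for the moment, N m.
- sensors.current_finger_gap(): opening from 0.0 (shut) to 1.0 (fully open).
Only numpy, scipy, OpenCV 4.12 (cv2) and the standard library are available. Lean on these libraries where they do the work, as an engineer would, in place of code of your own. Each camera call takes 0.05 s, during which the arm holds its last target. There are 200 camera calls.

## Task

The wooden rack has two sloped gutters with a guitar slide lying at the bottom of each. With the fingertips, gently push the shorter slide up its gutter and over the hump at the top, so that it lies in the hollow against the upper stop and does not roll back; do not pinch it or lift it off the gutter floor. Leave the longer slide at the bottom of its own gutter, disturb nothing else, and finish with the hand clear.

Things in the scene. Friction and masses are not known exactly. Their poses are not given: they have to be found in the camera images.
- rack: Wooden rack fixed to the cabinet top, 212 x 170 mm, 64 mm high, with two sloped gutters side by side. Origin: middle of its underside, on the cabinet top. Its x axis is level and points up the slope, z is up. The gutters run along x, centred at y = +41 and -41 mm, each 76 mm wide between 6 mm thick side walls that rise 14 mm above the sloping floor.
- rack_lip (a point): Foot of the slope, midway between the lanes, at floor height: x = -100, z = 14 mm in the rack's frame. From here the gutter floor climbs straight at 9 degrees to rack_crest. On the robot's side of this point a wooden lip 5 mm high, 8 mm thick keeps the slides from rolling out; fingertips can come down behind a slide just above the lip, and nothing of the rack stands beyond it.
- rack_crest (a point): Crest of the hump, midway between the lanes, at floor height: x = +50, z = 37.8 mm in the rack's frame. Beyond it the floor falls at 12 degrees into a hollow that ends at the upper stop. The side walls beside the hollow have their top at z = 50 mm.
- rack_stop (a point): Middle of the top edge of the upper stop's face: x = +90, z = 64 mm in the rack's frame. The stop is an upright board across both lanes, 14 mm thick.
- short_slide: Shorter slide: smooth chrome tube, 28 mm across, 46 mm long, about 80 g, ends closed, rolls freely. Origin: its centre; y along the tube. Starts across either gutter against the lip, centre at x = -92, z = 30 mm in the rack's frame; parked against the stop at x = 76, z = 46.5. Let go before the crest it rolls back; past it, it rolls on to the stop.
- long_slide: The longer slide: chrome tube, 28 mm outside diameter, 66 mm long, lying against the low lip of the other gutter; origin at its centre, y along the tube. To be left there.
- power_brick: Black aluminium pedal power brick, 85 x 200 x 38 mm, origin under its centre, long side along its y; stands beyond the upper end of the rack. Leave alone.
- octave_pedal: Purple octave pedal, 115 x 70 mm, 52 mm high over its knobs and footswitch, origin under its centre; to the right of the rack. Leave alone.
- pick_rack: Dark wooden pick rack with six slots, 50 x 140 x 36 mm (picks stand up to about 40 mm), origin under its centre, long side along its y; beside the left side of the slide rack. Leave alone.
- tin: Small round stainless tin with a press-fit lid, 69 mm across, 44 mm high, origin under its centre; beside the right side of the slide rack. Leave alone.
Not all that is in view belongs to the job. Leave any orange, pink or purple look-alike of the short_slide alone.

How it is judged:
At the end, for the whole second after the job is handed in: The short slide lies still in the hollow against the upper stop (centre within 4 mm of its resting place along and above the rack, tube square to the gutter within 0.15 rad); the long slide is within 10 mm of its start and the other things within 15 mm of theirs (x of short_slide in the frame of rack between 0.072 and 0.08 m and z of short_slide in the frame of rack between 0.0425 and 0.0505 m and angle between the y axis of short_slide and the y axis of rack, either way round below 0.15 rad and linear speed of short_slide below 0.01 m/s and distance of long_slide from where it was at the start of the episode below 0.01 m and distance of each of power_brick, octave_pedal, pick_rack, tin from where it was at the start of the episode below 0.015 m); the robot touches nothing.
It fails at once if the short slide is lifted more than about 10 mm off the gutter floor ((x of short_slide in the frame of rack below -0.05 m and z of short_slide in the frame of rack above 0.0461 m) or (x of short_slide in the frame of rack below 0 m and z of short_slide in the frame of rack above 0.054 m) or (x of short_slide in the frame of rack below 0.05 m and z of short_slide in the frame of rack above 0.0619 m) or z of short_slide in the frame of rack above 0.0638 m).
It fails at once if the short slide leaves its gutter (z of short_slide in the frame of rack below 0.018 m or x of short_slide in the frame of rack below -0.105 m or x of short_slide in the frame of rack above 0.095 m or y of short_slide in the frame of rack above 0.08 m or y of short_slide in the frame of rack below -0.08 m).
It fails at once if the long slide is moved from its place by more than 20 mm (distance of long_slide from where it was at the start of the episode above 0.02 m).
It fails at once if the short slide is pinched or pressed hard (fingers on it with over 25 N) (contact force between the fingers and short_slide above 25 N).
It fails at once if another thing on the cabinet top is moved by more than 20 mm (distance of any of power_brick, octave_pedal, pick_rack, tin from where it was at the start of the episode above 0.02 m).
It also fails if it takes over 38 s, if anything falls off the work surface, if the arm or the gripper's body presses on something with over 40 N, if the wrist force passes 120 N, or if a joint passes its speed limit or range.

## Working session

There is one attempt and no reset: what is moved stays moved. The work goes in short steps, each a Python script; the robot and the scene stay as the last script left them, time stands still between calls to the robot, and variables do not carry over. Pictures are saved under pics/ and viewed, about 8 in all and at most 12, crops included, and the job is handed in when it is done.

```bash
mkdir -p pics
cat > h.py <<'E'
import numpy as np, cv2
from scipy.spatial.transform import Rotation as R
from cell import env, grip, planner, camera, camera_model, order, models, sensors
def rot(m):
    a=np.array(m["attitude"],float)
    return a if a.shape==(3,3) else (R.from_euler('xyz',a).as_matrix() if a.size==3 else R.from_quat(a).as_matrix())
def w(m,p): return rot(m)@np.array(p)+np.array(m["xyz"])
def save(n,im): cv2.imwrite(f'pics/{n}.png',im[:,:,::-1])
E
python3 - <<'E'
from h import *
np.set_printoptions(precision=4,suppress=True)
for c in ["scene","side"]:
    m=camera_model(c); print(c,m); im=camera(c); save(c+'0',im)
    for t in ["rack","rack_lip","rack_crest","rack_stop","short_slide","long_slide","tin","pick_rack","power_brick","octave_pedal"]:
        for d in models.spot_point(c,t)[:3]: print(t,round(d["conf"],2),w(m,d["location"]))
print(sensors.current_clock())
E
```

```text
scene {'fx': 425.8798920046961, 'fy': 425.8798920046961, 'cx': 317.58745161113916, 'cy': 203.27749526035115, 'xyz': array([ 0.9519, -0.5295,  0.8283]), 'attitude': array([0.6786, 0.007 , 0.6282])}
rack 0.88 [ 0.5457 -0.0934  0.0021]
rack_lip 0.87 [ 0.4713 -0.1541  0.0161]
rack_crest 0.62 [ 0.5901 -0.0709  0.0413]
rack_stop 0.67 [ 0.6233 -0.043   0.0625]
short_slide 0.86 [ 0.4231 -0.3152  0.0158]
short_slide 0.84 [ 0.5387 -0.2963  0.0163]
short_slide 0.68 [ 0.497  -0.1806  0.0268]
long_slide 0.83 [ 0.4504 -0.1137  0.0351]
long_slide 0.28 [ 0.5902 -0.0672  0.0402]
tin 0.88 [ 0.6506 -0.181   0.0011]
pick_rack 0.6 [ 0.4575  0.0267 -0.0009]
power_brick 0.69 [ 0.6819  0.0169 -0.0005]
power_brick 0.43 [ 0.6929 -0.2783 -0.0006]
octave_pedal 0.79 [ 0.6942 -0.281  -0.    ]
side {'fx': 406.9841890216015, 'fy': 406.9841890216015, 'cx': 329.1189927177019, 'cy': 201.69764820689582, 'xyz': array([ 0.3314, -0.6386,  0.7137]), 'attitude': array([ 0.7809,  0.0011, -0.4385])}
rack 0.76 [ 0.5512 -0.0949  0.0048]
rack_lip 0.85 [ 0.4631 -0.1534  0.0132]
rack_crest 0.9 [ 0.5855 -0.0701  0.0388]
rack_crest 0.55 [ 0.6812  0.0184 -0.0004]
rack_stop 0.73 [ 0.6179 -0.045   0.0634]
short_slide 0.82 [ 0.4197 -0.3156  0.0185]
short_slide 0.72 [ 0.4985 -0.1871  0.0302]
short_slide 0.68 [ 0.5324 -0.3872  0.0151]
long_slide 0.6 [ 0.4474 -0.1121  0.0293]
tin 0.62 [ 0.6448 -0.1785 -0.0012]
pick_rack 0.6 [0.4553 0.0261 0.0029]
power_brick 0.94 [ 0.6813  0.0161 -0.0012]
octave_pedal 0.77 [ 0.6869 -0.2795 -0.0008]
1.1
```

View pics/scene0.png

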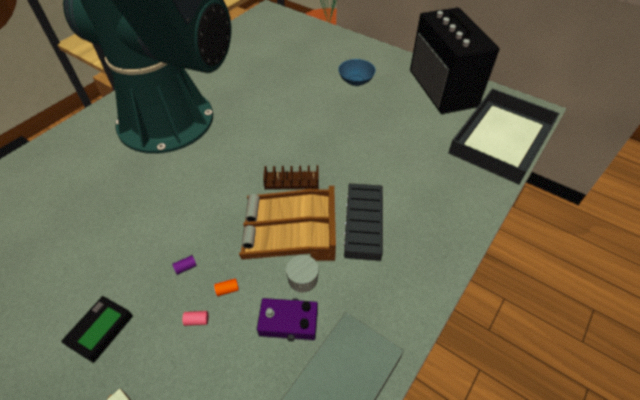

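View pics/side0.png

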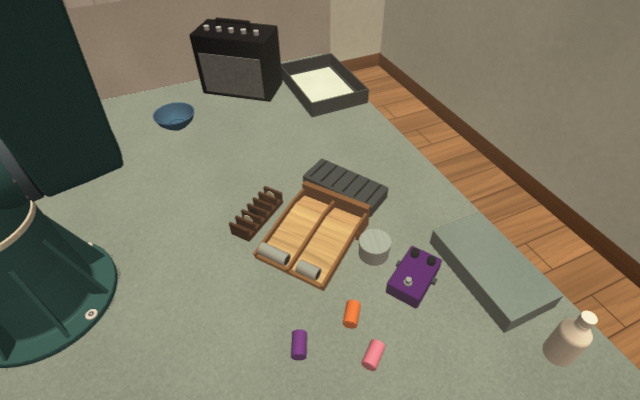

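Both views show the short slide in the right-hand lane (scene px ~(249,236)) and the long slide in the left-hand lane (249,207). The purple, orange and pink look-alikes lie on the table. Next I'll fit the rack pose, move above the approach point and check it with the wrist camera.

Run:
```python
from h import *
np.set_printoptions(precision=4,suppress=True)
a=np.deg2rad(35.3); print(sensors.current_tcp_rot(), sensors.current_finger_gap())
u=np.array([np.cos(a),np.sin(a)]);v=np.array([-u[1],u[0]]); O=np.array([.5465,-.0945])
p=O-.15*u-.041*v
ys=[a,a-np.pi]
best=None
for y in ys:
    q=planner.solve_ik([*p,.2],[np.pi,0,y]); print(y,q)
    if q is not None and (best is None or abs(q[5])<abs(best[0][5])): best=(q,y)
env.movep([*p,.2],[np.pi,0,best[1]]); grip(0.13)
m=camera_model("wrist"); im=camera("wrist"); save('wrist0',im); print(best[1],m,sensors.current_finger_gap())
for t in ["rack","rack_lip","rack_crest","rack_stop","short_slide","long_slide"]:
    for d in models.spot_point("wrist",t)[:3]: print(t,round(d["conf"],2),w(m,d["location"]))
print(sensors.current_clock())
```

```text
[-3.1415  0.      0.2878] 1.0006331748311312
0.6161012259539983 [-0.4939  0.0541  2.1398 -0.      0.9477  0.4608]
-2.525491427635795 [-0.4939  0.0541  2.1398  0.      0.9477 -2.6808]
0.6161012259539983 {'fx': 309.70691628693146, 'fy': 309.70691628693146, 'cx': 322.1086307218661, 'cy': 204.32469136780233, 'xyz': array([ 0.5028, -0.177 ,  0.3853]), 'attitude': array([-0.2419,  0.0015, -0.9558])} 0.13019582897046927
rack 0.57 [ 0.5458 -0.0929 -0.0016]
rack_lip 0.72 [ 0.4679 -0.16    0.0133]
rack_crest 0.92 [ 0.5882 -0.0694  0.0434]
short_slide 0.83 [ 0.5322 -0.3848  0.016 ]
short_slide 0.57 [ 0.5365 -0.3036  0.0124]
long_slide 0.75 [ 0.4488 -0.1097  0.0311]
4.5833
```

View pics/wrist0.png

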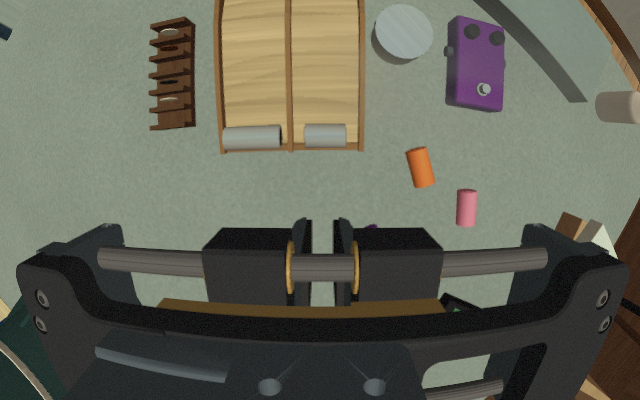

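The wrist view shows the short slide at px x 304–346, y 135, in the right lane beside the divider (x 290), with the rack's near edge at y ~151. I'll refine the pose from these pixels.

```bash
cat >> h.py <<'E'
def ray(m,px,z,fish=True):
    x=(px[0]-m['cx'])/m['fx']; y=(px[1]-m['cy'])/m['fy']
    if fish:
        r=np.hypot(x,y); d=np.array([x*np.sin(r)/r,-y*np.sin(r)/r,-np.cos(r)])
    else: d=np.array([x,-y,-1])
    d=rot(m)@d; c=np.array(m['xyz']); return c+d*(z-c[2])/d[2]
E
python3 - <<'E'
from h import *
np.set_printoptions(precision=4,suppress=True)
m=camera_model("wrist"); a=np.deg2rad(35.3)
u=np.array([np.cos(a),np.sin(a)]);v=np.array([-u[1],u[0]]); O=np.array([.5465,-.0945])
for n,px,z in [("S left",(304,135),.035),("S right",(346,135),.035),("L left",(223,138),.035),("L right",(281,136),.035),("front left",(220,152),.02),("front right",(365,150),.02),("div front",(290,151),.02),("div far",(288,3),.044),("Lwall far",(219,3),.044),("Rwall far",(363,3),.044)]:
    p=ray(m,px,z)[:2]-O; print(n,p@u,p@v)
from numpy import *
im=cv2.imread('pics/wrist0.png')[90:170,205:385]
cv2.imwrite('pics/w0c.png',cv2.resize(im,None,fx=4,fy=4,interpolation=cv2.INTER_CUBIC))
E
```

```text
S left -0.08951443219738806 -0.021223548740076308
S right -0.08949774778558459 -0.06841623661509785
L left -0.0902547501738891 0.07362531810933404
L right -0.09025486575332764 0.004844471358681352
front left -0.10753862422321966 0.08315744573167604
front right -0.1072603727018852 -0.09227348838682045
div front -0.10854575002231136 -0.0036035561353752817
div far 0.06535306908924199 -0.003443288328806172
Lwall far 0.07389129052712394 0.07824268407109118
Rwall far 0.06564093403638444 -0.08772687075520147
```

View pics/w0c.png

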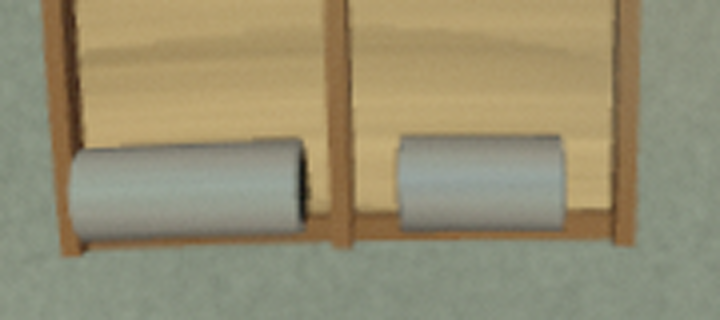

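The rack pose holds apart from a shift of about -4 mm in rack y, and the short slide is centred in its lane. Now I'll lower behind it and push in stages.

```bash
cat >> h.py <<'E'
A=np.deg2rad(35.3); U=np.array([np.cos(A),np.sin(A)]);V=np.array([-U[1],U[0]]); O=np.array([.5465,-.0945])-.004*V
def tcp(xf,tip,y=-.041): return [*(O+(xf-.016)*U+y*V),tip+.014]
def tipz(xf): return .014+np.tan(np.deg2rad(9))*(xf+.1)+.008
E
python3 - <<'E'
from h import *
np.set_printoptions(precision=4,suppress=True)
env.move_l(tcp(-.122,.08),.15,[np.pi,0,A]); env.move_l(tcp(-.122,.0215),.06)
print(sensors.current_force(),sensors.current_ee_pos(),tcp(-.122,.0215))
env.move_l(tcp(-.112,tipz(-.112)+.0015),.04)
for xf in (-.09,-.06):
    env.move_l(tcp(xf,tipz(xf)),.04); print(xf,sensors.current_force())
save('side1',camera("side")); save('wrist1',camera("wrist"))
i=cv2.imread('pics/side1.png')[160:310,220:420]; j=cv2.imread('pics/wrist1.png')
cv2.imwrite('pics/c1.png',np.vstack([cv2.resize(i,(440,330)),cv2.resize(j,(440,270))]))
print(sensors.current_clock())
E
```

```text
[ 0.2481 -0.0348 -0.5757] [ 0.4601 -0.2111  0.0358] [np.float64(0.4598766056661956), np.float64(-0.21097054371853094), 0.0355]
-0.09 [-0.6295  0.1434 -0.2516]
-0.06 [-0.0429  1.3057 -0.7958]
8.675
```

View pics/c1.png

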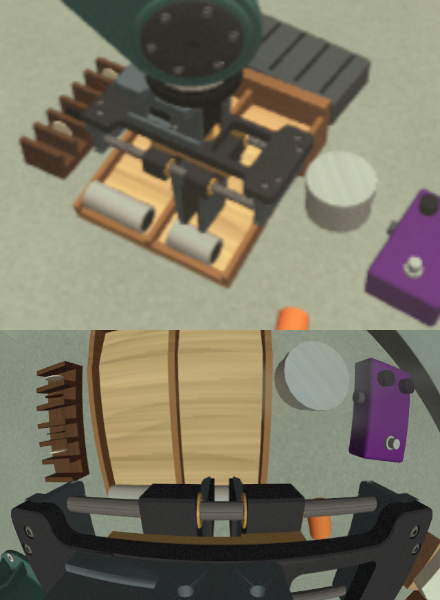

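Run:
```python
from h import *
np.set_printoptions(precision=4,suppress=True)
m=camera_model("side"); 
def proj(P):
    c=rot(m).T@(np.array(P)-m['xyz']); return m['cx']+m['fx']*c[0]/-c[2], m['cy']-m['fy']*c[1]/-c[2]
p=sensors.current_ee_pos(); print(p,tcp(-.06,tipz(-.06)),sensors.current_tcp_rot(),sensors.current_force())
print('tip',proj(np.array(p)-[0,0,.014]))
for x,z in((-.092,.03),(-.046,.037)): print(x,proj([*(O+x*U-.041*V),z]))
im=camera("side"); 
for d in models.spot_point("side","short_slide"):
    q=w(m,d["location"]); e=q[:2]-O; print(round(d["conf"],2),q,e@U,e@V)
i=im[200:310,240:400]; save('c2',cv2.resize(i,(800,550),interpolation=cv2.INTER_CUBIC))
```

```text
[ 0.5102 -0.1752  0.0423] [np.float64(0.5104771362511655), np.float64(-0.17514337100675362), np.float64(0.04233537761298145)] [-3.1414  0.0001  0.6159] [-0.5174 -1.115  -0.3838]
tip (np.float64(312.4985665423361), np.float64(265.29245708955114))
-0.092 (np.float64(308.4690482577559), np.float64(270.35583705255203))
-0.046 (np.float64(319.9266223721485), np.float64(252.46783883732704))
0.96 [ 0.5369 -0.3862  0.0166] -0.17641729142389145 -0.22853121372786706
0.76 [ 0.4955 -0.1854  0.028 ] -0.09412619817460285 -0.04076499902869739
0.72 [ 0.4191 -0.315   0.0184] -0.23137001192208223 -0.10231058802236688
0.7 [ 0.538 -0.301  0.022] -0.12624058694613705 -0.1595900872183576
0.23 [ 0.5483 -0.0998  0.0003] -0.0016015812350362048 -0.001332381167920154
```

View pics/c2.png

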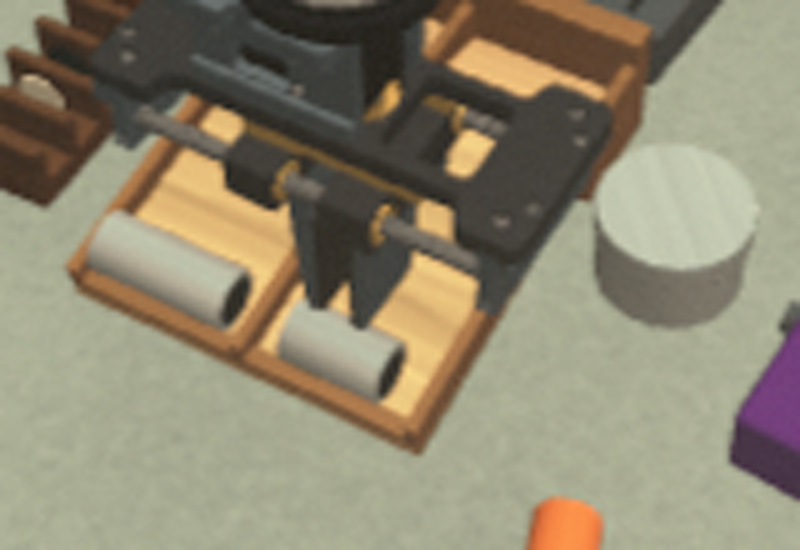

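The slide still lies at the lip and the fingers appear uphill of it, although the forces stayed small. I'll check from the opposite camera.

Run:
```python
from h import *
np.set_printoptions(precision=4,suppress=True)
m=camera_model("scene"); 
def proj(P):
    c=rot(m).T@(np.array(P)-m['xyz']); return ((m['cx']+m['fx']*c[0]/-c[2]-215)*8, (m['cy']-m['fy']*c[1]/-c[2]-190)*8)
p=sensors.current_ee_pos()
print('tip',proj(np.array(p)-[0,0,.014]), sensors.current_force())
for x,z in((-.092,.03),(-.046,.037)): print(x,proj([*(O+x*U-.041*V),z]))
im=camera("scene"); 
for d in models.spot_point("scene","short_slide"):
    q=w(m,d["location"]); e=q[:2]-O; print(round(d["conf"],2),q,e@U,e@V)
i=im[190:265,215:315]; save('c3',cv2.resize(i,(800,600),interpolation=cv2.INTER_CUBIC))
```

```text
tip (np.float64(314.8806229166771), np.float64(380.37400997670375)) [-0.5395 -0.348   0.6836]
-0.092 (np.float64(258.45480930679287), np.float64(376.6700967031725))
-0.046 (np.float64(418.1071913259434), np.float64(363.5879214407944))
0.86 [ 0.5376 -0.3861  0.0136] -0.17575913874385624 -0.22884275898527678
0.71 [ 0.4214 -0.3148  0.0127] -0.2293880434022586 -0.10346005114288481
0.62 [ 0.6511 -0.1808  0.0026] 0.035550427520137054 -0.12688269307806166
0.58 [ 0.5361 -0.2997  0.0162] -0.12710042705846006 -0.15746573016960663
0.47 [ 0.4976 -0.1838  0.0306] -0.09150894346743493 -0.04067074690772572
```

View pics/c3.png

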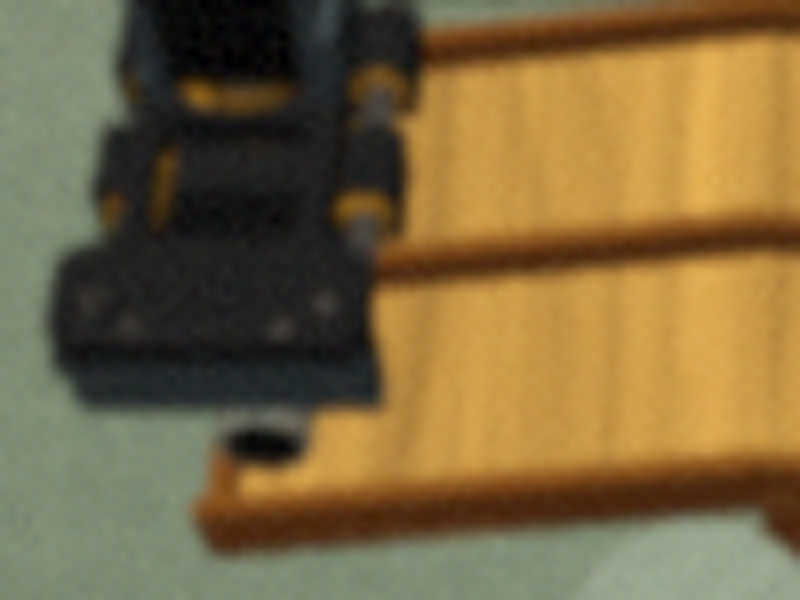

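Confirmed: the slide was not carried along. I'll lift straight up, go back behind it and push in small steps, logging force and pictures into one montage.

Run:
```python
from h import *
np.set_printoptions(precision=3,suppress=True)
env.move_l(tcp(-.06,.085),.12); 
tiles=[]
def snap():
    im=camera("side"); tiles.append(cv2.resize(im[205:305,255:375],(264,220),interpolation=cv2.INTER_CUBIC))
snap()
env.move_l(tcp(-.122,.085),.15); env.move_l(tcp(-.122,.0215),.08); snap(); print(sensors.current_force())
for xf in (-.112,-.104,-.097,-.09):
    env.move_l(tcp(xf,tipz(xf)+(.0015 if xf<-.11 else 0)),.03); print(xf,sensors.current_force()); snap()
save('m1',np.vstack([np.hstack(tiles[:3]),np.hstack(tiles[3:6])]))
print(sensors.current_clock())
```

```text
[-0.817 -0.56  -0.511]
-0.112 [ 0.232 -0.805 -0.649]
-0.104 [ 1.057 -0.6   -0.156]
-0.097 [0.148 0.189 0.127]
-0.09 [ 0.515 -0.773 -0.151]
12.975
```

View pics/m1.png

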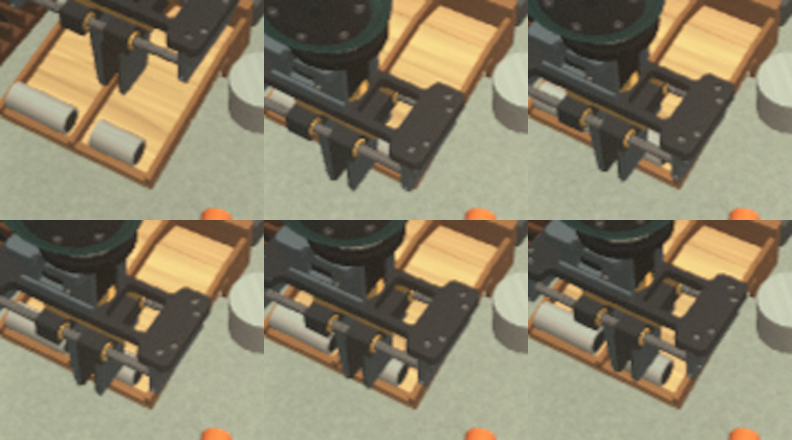

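In the last tile the fingers are behind the slide and may have nudged it, so on the first try they probably rode past it. I'll lower the tips and continue in small steps, tracking the slide.

Run:
```python
from h import *
np.set_printoptions(precision=3,suppress=True)
m=camera_model("side"); tiles=[]
def snap():
    im=camera("side"); tiles.append(cv2.resize(im[205:305,255:375],(264,220),interpolation=cv2.INTER_CUBIC))
    for d in models.spot_point("side","short_slide"):
        e=w(m,d["location"])[:2]-O
        if abs(e@V+.041)<.02 and abs(e@U)<.12: return np.array([e@U,e@V,w(m,d["location"])[2],d["conf"]])
snap_=snap(); print(snap_, sensors.current_ee_pos()-np.array(tcp(-.09,tipz(-.09))))
for xf,z in ((-.09,.021),(-.082,.0212),(-.074,.0215),(-.066,.0235),(-.058,.025)):
    env.move_l(tcp(xf,z),.03); f=sensors.current_force(); print(xf,f,snap())
save('m2',np.vstack([np.hstack(tiles[:3]),np.hstack(tiles[3:6])]))
print(sensors.current_clock())
```

```text
None [-0.  0. -0.]
-0.09 [ 0.155 -0.223 -0.881] [-0.091 -0.037  0.027  0.5  ]
-0.082 [-0.567 -0.21   0.564] [-0.092 -0.038  0.029  0.54 ]
-0.074 [ 0.117 -0.17   0.202] [-0.091 -0.042  0.029  0.64 ]
-0.066 [-0.313 -0.467  0.677] [-0.094 -0.037  0.031  0.53 ]
-0.058 [-1.169 -0.527 -0.796] [-0.094 -0.037  0.029  0.84 ]
15.5083
```

View pics/m2.png

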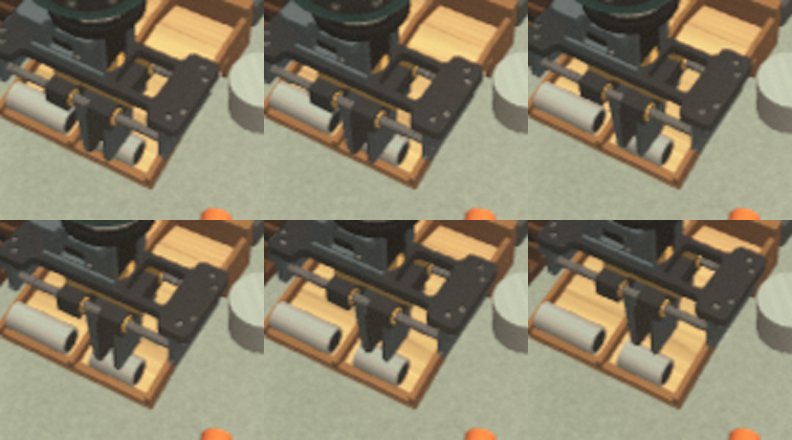

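Run:
```python
from h import *
m=camera_model("side")
def proj(P):
    c=rot(m).T@(np.array(P)-m['xyz']); return np.array([m['cx']+m['fx']*c[0]/-c[2], m['cy']-m['fy']*c[1]/-c[2]])
def draw(src,tile,xf,tip):
    im=cv2.imread(f'pics/{src}.png'); r,c=divmod(tile,3); t=cv2.resize(im[r*220:r*220+220,c*264:c*264+264],(792,660),interpolation=cv2.INTER_CUBIC)
    P=np.array(tcp(xf,tip))-[0,0,.014]
    f=lambda p:tuple(int(k) for k in (proj(p)-[255,205])*6.6)
    for s in (1,-1):
        for dx in(-.016,.016):
            b=[*(P[:2]+dx*U+s*.006*V),P[2]]; e=[*(P[:2]+dx*U+s*.0195*V),P[2]]; b2=[b[0],b[1],b[2]+.05]
            cv2.line(t,f(b),f(e),(0,0,255),1); cv2.line(t,f(b),f(b2),(0,255,0),1)
    return t[250:650,50:650]
a=draw('m1',1,-.122,.0215); b=draw('m2',5,-.058,.025)
cv2.imwrite('pics/d1.png',cv2.resize(np.hstack([a,b]),(800,267)) if 0 else np.vstack([cv2.resize(a,(450,300)),cv2.resize(b,(450,300))]))
```

```text
(no output)
```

View pics/d1.png

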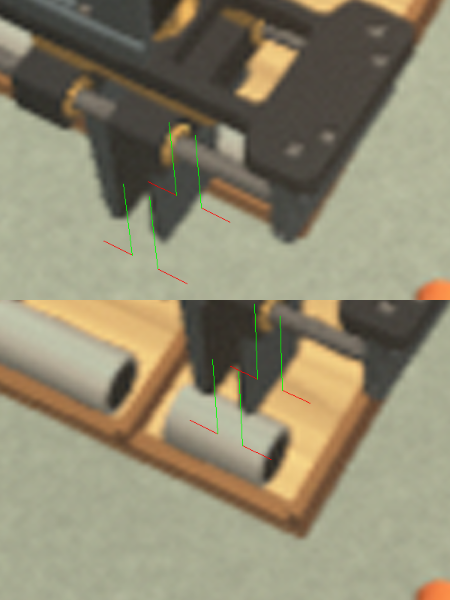

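The overlay settles it. The real fingertips sit about 24 mm higher than the stated TCP implies, so they passed just above the slide. I'll calibrate by touching the bare table in front of the lip, using force-checked steps.

Run:
```python
from h import *
np.set_printoptions(precision=3,suppress=True)
env.move_l(tcp(-.058,.04),.12); env.move_l(tcp(-.124,.04),.15); env.move_l(tcp(-.124,-.012),.1)
f0=np.mean([sensors.current_force() for _ in range(5)],0); z=-.012; print(f0)
while z>-.034:
    z-=.001; env.move_l(tcp(-.124,z),.02); f=sensors.current_force()-f0
    if f[2]>3: break
print('touch',z,f,sensors.current_ee_pos())
env.move_l(tcp(-.124,z+.004),.05)
print(sensors.current_force()-f0,sensors.current_clock())
save('side3',camera("side"))
```

```text
[ 0.044 -0.671  0.74 ]
touch -0.028000000000000014 [-7.324  4.83  26.073] [ 0.458 -0.212 -0.013]
[-0.753  0.263 -0.301] 21.2917
```

Run:
```python
from h import *
np.set_printoptions(precision=3,suppress=True)
D=.0273; m=camera_model("side")
def go(xf,z,r): env.move_l(tcp(xf,z-D),r)
go(-.124,.0225,.08); go(-.112,.0225,.05)
for xf in (-.085,-.05):
    go(xf,max(.0215,tipz(xf)),.05); f=sensors.current_force()
    im=camera("side"); tiles=save(f's_{xf}',im)
    for d in models.spot_point("side","short_slide"):
        q=w(m,d["location"]);e=q[:2]-O
        if abs(e@V+.041)<.03 and abs(e@U)<.11: print(xf,f,e@U,e@V,q[2],d["conf"])
print(sensors.current_clock())
i=cv2.imread('pics/s_-0.05.png')[190:310,250:390]; cv2.imwrite('pics/c5.png',cv2.resize(i,(560,480),interpolation=cv2.INTER_CUBIC))
```

```text
-0.085 [-1.378 -2.239  1.814] -0.07063647410822742 -0.039164404584118864 0.029279364788830198 0.56
-0.05 [-0.096  0.947 -0.754] -0.0349065018339118 -0.041435732745038915 0.0388114238351247 0.4
23.875
```

View pics/c5.png

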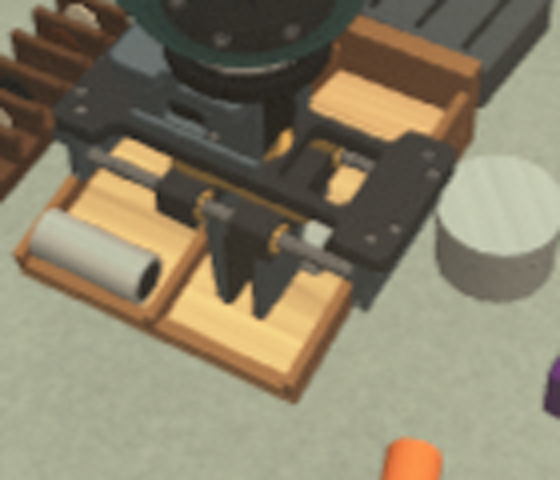

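The push now works: the slide is carried squarely ahead of the fingers, at x ≈ -35 mm. I'll continue over the hump and then retreat.

Run:
```python
from h import *
np.set_printoptions(precision=3,suppress=True)
D=.0273
def go(xf,z,r): env.move_l(tcp(xf,z-D),r)
go(.03,tipz(.03),.05); print(sensors.current_force())
go(.052,.0445,.03); print(sensors.current_force())
env.wait(.3)
go(.045,.046,.05); go(.045,.11,.12); go(-.15,.16,.25)
env.wait(.3)
for c in("side","scene","wrist"):
    m=camera_model(c); save('f_'+c,camera(c))
    for t in("short_slide","long_slide","tin","pick_rack","power_brick","octave_pedal"):
      for d in models.spot_point(c,t)[:4]:
        q=w(m,d["location"]);e=q[:2]-O
        if t!="short_slide" or abs(e@V+.041)<.03 and abs(e@U)<.11: print(c,t,q,'rack',e@U,e@V,round(d["conf"],2))
print(sensors.current_clock())
a=cv2.imread('pics/f_side.png')[150:310,220:420]; b=cv2.imread('pics/f_wrist.png')[0:200,150:450]
cv2.imwrite('pics/f.png',np.vstack([cv2.resize(a,(400,320),interpolation=cv2.INTER_CUBIC),cv2.resize(b,(400,267),interpolation=cv2.INTER_CUBIC)]))
```

```text
[-3.321 -1.946  3.126]
[ 0.067 -0.557  0.682]
side short_slide [ 0.636 -0.087  0.046] rack 0.0774576937043968 -0.04137745986812877 0.77
side long_slide [ 0.444 -0.113  0.028] rack -0.0940645422874904 0.04780534717776183 0.62
side tin [ 0.648 -0.182 -0.002] rack 0.032333282899715356 -0.12591174168212027 0.88
side pick_rack [0.455 0.025 0.003] rack -0.005555996126712829 0.15451789648194517 0.58
side power_brick [ 0.681  0.019 -0.001] rack 0.17574404976913127 0.01882419184201916 0.69
side octave_pedal [ 0.685 -0.278 -0.001] rack 0.006969397851404591 -0.2256221417398593 0.65
scene short_slide [ 0.634 -0.085  0.046] rack 0.07649247851934493 -0.03887298079146784 0.68
scene long_slide [ 0.45  -0.115  0.031] rack -0.09072893461085464 0.04361686433864827 0.57
scene tin [ 0.655 -0.18   0.   ] rack 0.03924692542955142 -0.1280308678686846 0.83
scene power_brick [ 0.684  0.012 -0.002] rack 0.1736596359840245 0.011138884435560154 0.88
scene octave_pedal [ 0.693 -0.28   0.   ] rack 0.012103262398641781 -0.2319888007829273 0.82
scene octave_pedal [ 0.682  0.018 -0.   ] rack 0.17570392701225654 0.01684150453928212 0.46
wrist long_slide [ 0.45  -0.114  0.028] rack -0.08986619725998908 0.04413112026050482 0.85
wrist tin [ 0.65  -0.185  0.003] rack 0.0322344197948072 -0.129467021258426 0.65
wrist pick_rack [0.461 0.024 0.003] rack -0.0014580928260526185 0.1503703739283552 0.84
wrist octave_pedal [ 0.688 -0.283 -0.002] rack 0.006305150288799096 -0.23113157910444954 0.64
30.1083
```

View pics/f.png

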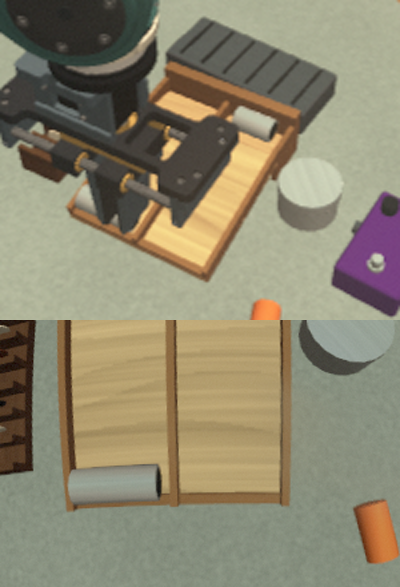

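The short slide lies square in the hollow against the stop, the long slide is at its lip, and the hand is clear above. Handing in.

```bash
python3 -c "
from h import *
order.close_job(); print(sensors.current_clock())"
```

```text
the job is handed in; nothing more can be done
the job is handed in; nothing more can be done
```

I pushed the short slide up the right-hand gutter and over the hump with the nearly shut fingertips. It lies square against the upper stop, and I handed the job in just after 30.1 s on the robot's clock.

- **Earlier misses:** The first push, and a slower repeat to find out why, passed over the slide without moving it. The pictures showed the fingertips about 24 mm higher than the stated tool data implies. A touch on the bare table put it at about 27 mm, and with that correction the push worked. The touch step reached about 26 N on the table, under the 40 N limit. I read forces only at the end of each move. The wrist readings taken during the push were all under 5 N.
- **Short slide:** The last checks put it at rack x = 77.5 mm, z = 46 mm (side camera) and x = 76.5 mm, z = 46 mm (scene camera). The target is 76 and 46.5 mm. It looked square to the gutter in the side picture. The wrist camera no longer had it in view, so it could not confirm.
- **Other things:** The long slide and the tin, pick rack, power brick and octave pedal are all within about 7 mm of where they were first seen, which is near the networks' own scatter. The scene camera did not report the pick rack in the last check, but the side and wrist cameras did.
- **Hand:** It was clear above the rack at the end, touching nothing.

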